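# Load the vial shaker and hold its speed key half-way

### The job

Mix the two vials gently: put the short vial upright and fully home in pocket 1 of the shaker (one pip) and let go of it, then do the same with the tall vial in pocket 2 (two pips). Only then press the shaker's spring-loaded speed key with the fingertips about half-way down, never down to its stop, and finish the program while still holding it there. Keep the vials upright throughout, and leave the metal counterweight in pocket 3 and everything else on the bench where it is.

Things in the scene. Friction and masses are not known exactly. Their poses are not given: they have to be found in the camera images.
- shaker: three-place vial shaker, fixed, white. Origin at the centre of its underside, z up, front (-x) towards the robot. Flat deck, x -90 to +40, y -170 to +172 mm, 60 mm above the bench; grey console behind it, x +40 to +100 mm, 85 mm tall. At x -20 mm on the deck: pockets 1, 2, 3 at y +125, +65, +5 mm and the black speed key at y -105 mm. One, two, three black pips in front of the pockets
- pocket1 (a point): centre of the mouth of pocket 1 (one pip; the end pocket, farthest from the key), level with the deck, axes as the shaker. Round blind pocket 29 mm across, 28 mm deep, small chamfer
- pocket2 (a point): centre of the mouth of pocket 2 (two pips, the middle pocket), 60 mm from its neighbours; same size as pocket 1
- pocket3 (a point): centre of the mouth of pocket 3 (three pips, nearest the key); holds the counterweight from the start
- short_vial_mid (a point): centre (half-way up) of the short vial: amber glass with white cap, 26 mm diameter (cap 27 mm, the top 16 mm), 70 mm tall, about 35 g, standing upright; z along its axis. Fully home in a pocket this point is 7 mm above the deck and 42 mm of vial stands out
- tall_vial_mid (a point): centre (half-way up) of the tall vial: same glass, cap and diameter, 100 mm tall, about 50 g, standing upright; z along its axis. Fully home in a pocket this point is 22 mm above the deck and 72 mm of vial stands out
- dummy_mid (a point): centre (half-way up) of the bare metal counterweight, 26 mm diameter, 55 mm tall with a small knob, seated in pocket 3 with 27 mm standing out; leave it there
- key (a joint): how far the speed key is pressed down, in m: 0 at rest (up), 0.016 at the bottom stop, 0.008 half-way. It springs back when let go. Straight vertical travel; takes 2 N to start, 6 N half-way, 10 N at the bottom (0.5 N per mm)
- key_top (a point): centre of the flat round top of the black speed key, 44 mm diameter, 30 mm above the deck (90 mm above the bench) at rest; moves down with the key. A thin fixed steel post (8 mm diameter, 36 mm from the key's axis, towards the console) stands 22 mm above the deck: the key's top is level with the post's top when half-way down
- reagent: bystander, leave alone: squat amber reagent jar with a label, 52 mm diameter, 85 mm tall; origin at the centre of its underside
- cup: bystander, leave alone: small yellow cup, 60 mm across, 60 mm tall; origin at the centre of its underside
- beaker: bystander, leave alone: glass beaker, 72 mm across, 85 mm tall; origin at the centre of its underside
- petri: bystander, leave alone: pale closed dish, 94 mm across, 18 mm tall; origin at the centre of its underside
- slide_box: bystander, leave alone: grey slide box, 85 x 100 x 32 mm; origin at the centre of its underside
- phone: bystander, leave alone: mobile phone lying flat, 140 x 70 x 9 mm; origin at the centre of its underside

How it is judged:
By the outcome, as a careful person would: the job done as asked, in the order asked, and still so for the second after the job is handed in, while the arm keeps its last pose, push and grip.
It also fails if it takes over 64 s, if anything falls off the work surface, if the arm or the gripper's body presses on something with over 40 N, if the wrist force passes 120 N, or if a joint passes its speed limit or range.

### The arm

A 6-joint arm with a two-finger parallel gripper is mounted at the origin on the work surface. World frame = base frame: x ahead of the robot, y to its left, z up, the work surface at z = 0. Lengths are in m, angles in rad, forces in N, time in s.
With the tool pointing down it reaches from about 0.25 to 0.725 m from the base axis. Payload 4 kg.
Tool frame: the origin (TCP) lies midway between the tips of the shut fingers; the grasp point (between the pads) lies 19 mm behind it; z points along the fingers, y is the direction in which the jaws open and shut (so a half turn about z gives the same grasp; the last joint's range is limited). The gripper opens to 85 mm and grips with 20 to 120 N. Pads are 22 mm wide; open, the fingers measure 114 mm over their backs; the gripper's body (76 mm by 85 mm) begins 54 mm behind the grasp point. The pads swing forward as they close: fully open they stand 13 mm farther back than shut.
Start: joints at [0, 0.241, 0.005, 1.335, 0, 1.571], TCP at [0.5, -0, 0.231] pointing down, gripper open.
Joint ranges: [-2.72, 2.72], [-1.05, 1.87], [-1.09, 1.28], [-1.99, 2.15], [-1.42, 1.44], [-3.14, 3.14]. Speed limits (rad/s): [2.79, 2.79, 3.14, 3.14, 3.14, 3.14].

### API

Orientations are given as a unit quaternion [x, y, z, w].
In Python, from workcell import bot gives the robot as it stands.
- The arm moves only by the shell command python3 -m inch 'ROWS'. ROWS is JSON, a list of rows, each a list of 5 numbers: the shift along the tool's x, y, z scaled (see below), then the turn about the tool's z scaled (see below), then the closure, from 0 (fully open) to 1 (shut). A call has 1 to 10 rows; each row is the pose to reach, as a shift and turn from the pose commanded when the call began, along the tool's axes at that moment; what a row does not reach only later rows make up. The controller multiplies each number of a shift by 100 cm and each number of a turn by 120 degrees. A row lasts 1/8 s, in which the tool goes at most 62.5 mm and 10.7 degrees, less where a joint would pass 70% of its speed; a pose out of reach is approached as far as the arm can. A call with a number of a shift or a turn outside -1 to 1 is refused whole. A call with a gripper value outside its range is refused whole. The fingers move at their own pace and stop on an object; the grip force is fixed at half the most. Time passes only in rows, so rows that repeat a pose let the fingers close. It gives the time, the measured TCP pose, the force and the opening at its end, in the units of the state.
- bot.get_obs(): the state, without advancing time (a new reading comes with each control period).
- bot.camera(name): name is "scene" or "side" or "wrist"; returns the picture (384x512x3 uint8, red, green, blue); there is no depth.
- bot.calibration(name): a dict with "intrinsics" (3x3 intrinsics, pixels), "xyz" and "attitude" of the camera in the world; the wrist camera has in their place "tool_from_camera" (4x4, takes a point from camera to tool coordinates, whose origin is the TCP and whose axes are the flange's). Camera axes: x right, y down, z forward; pixel columns grow to the right and rows downward; lengths in m; the calibration is good to about 2 mm. A picture is of the moment at which its call begins: read the wrist's pose just before it. calibration takes no time and is no camera call.
- bot.job_done(): hands the job in, once; it reports no verdict.
Trained networks look in the newest picture that a camera, given by its name, has taken for a name from the list of things; names that differ only in an ending like _2 or _b are one class to them, and where a whole thing is asked for, a point or a joint stands for the part that bears it (a point fixed in the world has none). Each returns a list of dicts, best first, with "score" (0 to 1); they miss things now and then, are a little off and sometimes report something else, mostly with a low value. They report only what shows in the picture. A call takes as long as a camera call.
- bot.masks_of(camera, target): "pixels" (384x512 bool, what is visible of it) and "extent" ([left, top, width, height] as shares, 0 to 1, of the picture: columns of its width, rows of its height, round what is visible of it).
- bot.spot_point(camera, target): "point" ([column, row] as shares, 0 to 1, of the picture: columns of its width, rows of its height: a listed point, or the origin of a listed thing).
The state is a dict: "clock": time; "joint_pos": joint angles; "joint_vel": joint speeds; "tau": joint torques, N m; "eef_pos": TCP position; "tool_rot": TCP orientation; "ft_force": force on the tool from outside, world axes, zero at the start; "ft_torque": the same for the moment, N m; "grip_width": finger opening in m.
Only numpy, scipy, OpenCV 4.12 (cv2) and the standard library are available. Lean on these libraries where they do the work, as an engineer would, in place of code of your own. Each camera call takes 0.05 s, during which the arm holds its last target.

## Working session

There is one attempt and no reset: what is moved stays moved. The work goes in short steps, Python scripts to look and compute and a shell command to move; the robot and the scene stay as the last step left them, time stands still between calls to the robot, and variables do not carry over. Pictures are saved under pics/ and viewed, and the job is handed in when it is done.

```bash
mkdir -p pics; ls; cat > h.py <<'E'
import numpy as np,cv2
from workcell import bot
from scipy.spatial.transform import Rotation as R
def snap(cam,fn):
    o=bot.get_obs(); im=bot.camera(cam); cv2.imwrite('pics/'+fn,im[:,:,::-1]); return o,im
def campose(cam,o=None):
    c=bot.calibration(cam); K=np.array(c['intrinsics'])
    if 'tool_from_camera' in c:
        T=np.array(c['tool_from_camera']); W=np.eye(4); W[:3,:3]=R.from_quat(o['tool_rot']).as_matrix(); W[:3,3]=o['eef_pos']
        M=W@T; return K,M[:3,:3],M[:3,3]
    a=np.array(c['attitude']); 
    Rm=R.from_quat(a).as_matrix() if a.size==4 else a.reshape(3,3)
    return K,Rm,np.array(c['xyz'])
def ray(cam,px,o=None):
    K,Rm,t=campose(cam,o); d=Rm@np.linalg.inv(K)@[px[0],px[1],1]; return t,d/np.linalg.norm(d)
def tri(rays):
    A=np.zeros((3,3));b=np.zeros(3)
    for t,d in rays:
        P=np.eye(3)-np.outer(d,d);A+=P;b+=P@t
    p=np.linalg.solve(A,b); return p,[np.linalg.norm((np.eye(3)-np.outer(d,d))@(p-t)) for t,d in rays]
def proj(cam,p,o=None):
    K,Rm,t=campose(cam,o); q=K@(Rm.T@(np.array(p)-t)); return q[:2]/q[2]
E
python3 - <<'E'
from h import *
for c in ['scene','side','wrist']:
    o,im=snap(c,c+'0.png'); print(c,bot.calibration(c))
print(bot.get_obs())
rays={}
for n in ['short_vial_mid','tall_vial_mid','dummy_mid','key_top','pocket1','pocket2','pocket3','shaker']:
    for c in ['scene','side','wrist']:
        r=bot.spot_point(c,n)
        for x in r[:2]:
            print(n,c,round(x['score'],2),(np.array(x['point'])*[512,384]).round(1))
        if r and r[0]['score']>.3: rays.setdefault(n,[]).append(ray(c,np.array(r[0]['point'])*[512,384],o))
    if len(rays.get(n,[]))>1: print(n,tri(rays[n]))
print(bot.get_obs()['clock'])
E
```

```text
pics
scene {'intrinsics': array([[362.2864669 ,   0.        , 246.22362484],
       [  0.        , 362.2864669 , 193.58450112],
       [  0.        ,   0.        ,   1.        ]]), 'xyz': array([ 0.84908563, -0.47703786,  0.77534747]), 'attitude': array([ 0.89340091,  0.29503595, -0.09696051, -0.32463405])}
side {'intrinsics': array([[467.35816089,   0.        , 260.1413558 ],
       [  0.        , 467.35816089, 195.96521806],
       [  0.        ,   0.        ,   1.        ]]), 'xyz': array([0.32121713, 0.96722719, 0.77593531]), 'attitude': array([-0.06652161,  0.87955468, -0.46900906,  0.04459743])}
wrist {'intrinsics': array([[276.74559187,   0.        , 255.94473546],
       [  0.        , 276.74559187, 187.71238998],
       [  0.        ,   0.        ,   1.        ]]), 'tool_from_camera': array([[-1.24607574e-03, -9.50974330e-01, -3.09267314e-01,
         7.91303561e-02],
       [ 9.99999140e-01, -1.05835213e-03, -7.74763304e-04,
        -1.71189311e-04],
       [ 4.09466295e-04, -3.09268013e-01,  9.50974831e-01,
        -1.44149082e-01],
       [ 0.00000000e+00,  0.00000000e+00
[... 2393 characters left out ...]
0.011005302046672516), np.float64(0.021937139285874725)])
pocket3 scene 0.73 [251.3 209.9]
pocket3 scene 0.68 [267.5 194. ]
pocket3 side 0.89 [231.7 222.2]
pocket3 side 0.73 [238.1 207.3]
pocket3 wrist 0.84 [306.8 136.3]
pocket3 wrist 0.69 [302.1 185.1]
pocket3 (array([0.55388419, 0.01319422, 0.03090753]), [np.float64(0.025126914907866452), np.float64(0.01100531109392559), np.float64(0.02193713652326932)])
shaker scene 0.62 [244.8 244.4]
shaker side 0.6 [233.8 211.2]
shaker wrist 0.59 [303.7 215.9]
shaker wrist 0.23 [295.4 317.2]
shaker (array([ 0.57471174, -0.08598151,  0.00069559]), [np.float64(0.001473256530912104), np.float64(0.004668549812056783), np.float64(0.005982571110622512)])
1.35
```

View pics/scene0.png

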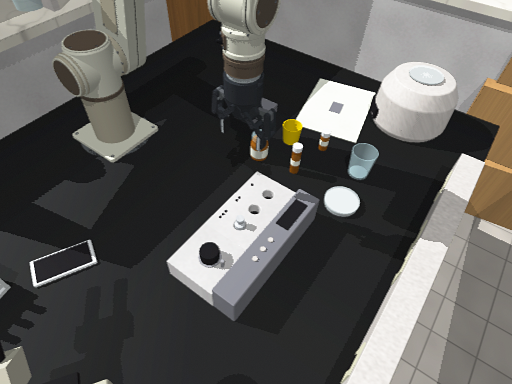

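View pics/side0.png

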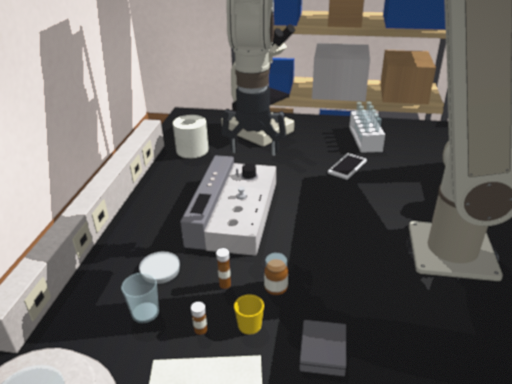

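View pics/wrist0.png

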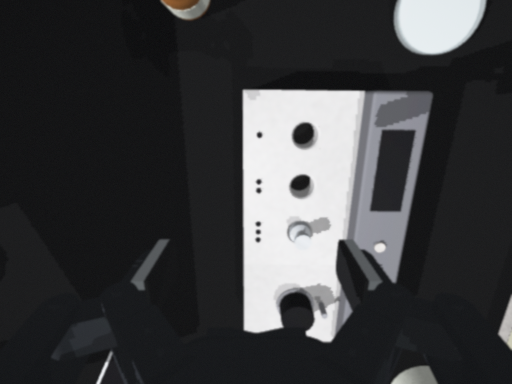

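The three views agree. The shaker's pockets show in the wrist picture at (304,134) and (301,185), with the key at (296,305). In the scene picture the tall vial is at (296,158) and the short vial at (323,141). In the side picture they are at (224,268) and (200,318). The reagent jar and cup stand close to the vials.

```bash
python3 - <<'E'
from h import *
o=bot.get_obs()
def T(n,**k): p,e=tri([ray(c,v,o) for c,v in k.items()]); print(n,p.round(4),np.round(e,4))
T('p1',scene=(267.5,194),side=(231.7,222.2),wrist=(304.5,135))
T('p1w',scene=(267.5,194),side=(231.7,222.2))
T('p2',scene=(253.5,209.5),side=(238.1,207.3),wrist=(302.1,185.1))
T('tall',scene=(296,158),side=(223.7,269))
for n in ['short_vial_mid','tall_vial_mid','reagent','cup','beaker','petri','slide_box']:
  for c in ['scene','side']:
    m=bot.masks_of(c,n)
    for x in m[:2]:
      e=np.array(x['extent'])*[512,384,512,384]; print(n,c,round(x['score'],2),e.round(1), np.argwhere(x['pixels']).mean(0)[::-1].round(1))
  rs=[]
  for c in ['scene','side']:
    r=bot.spot_point(c,n)
    if r: rs.append(ray(c,np.array(r[0]['point'])*[512,384],o)); print(c,r[0]['score'],np.array(r[0]['point'])*[512,384])
  if len(rs)==2: print(n,tri(rs))
E
python3 - <<'E'
import cv2
a=cv2.imread('pics/scene0.png')[110:200,230:390];b=cv2.imread('pics/side0.png')[220:350,120:330]
cv2.imwrite('pics/c1.png',cv2.resize(a,None,fx=4,fy=4,interpolation=2));cv2.imwrite('pics/c2.png',cv2.resize(b,None,fx=3.5,fy=3.5,interpolation=2))
E
```

```text
p1 [0.5549 0.0398 0.0597] [0.0005 0.0008 0.0009]
p1w [0.555  0.0405 0.0597] [0.0004 0.0004]
p2 [ 0.5537 -0.0217  0.0609] [0.0015 0.0028 0.0019]
tall [0.5404 0.2049 0.0511] [0.0011 0.0011]
short_vial_mid scene 0.55 [317.2 130.3  13.4  21.4] [324.5 139.4]
short_vial_mid scene 0.19 [202.1 241.7  19.2  24.3] [209.4 253.8]
short_vial_mid side 0.9 [195.1 300.8  11.6  33.9] [199.1 317.7]
scene 0.46 [319.3856 140.8896]
side 0.94 [200.192  315.1104]
short_vial_mid (array([0.55732423, 0.32849909, 0.03455856]), [np.float64(0.004542495172389146), np.float64(0.004542495172389269)])
tall_vial_mid scene 0.48 [290.3 147.9  10.5  23. ] [295.6 158.3]
tall_vial_mid side 0.69 [215.1 252.2  17.8  36.7] [223.8 268.3]
scene 0.51 [265.7792 192.8832]
side 0.7 [219.6992 270.7968]
tall_vial_mid (array([ 0.54323688,  0.11358539, -0.02758154]), [np.float64(0.03198601350489382), np.float64(0.031986013504893926)])
reagent scene 0.67 [247.  132.5  22.7  27. ] [257.8 149.4]
reagent side 0.76 [263.  253.5  24.5  40.8] [275.9 273. ]
scene 0.73 [256.7168 157.5168]
side 0.73 [272.9984 287.808 ]
reagent (array([ 0.424873
[... 764 characters left out ...]
2 188.4  34.7  25.2] [340.8 201. ]
petri scene 0.45 [164.3 174.7 155.1 143.5] [243.3 243.3]
petri side 0.71 [141.5 251.1  38.   33.9] [161.  265.5]
scene 0.66 [339.712  203.2896]
side 0.73 [323.4816 355.6992]
petri (array([ 0.48917494,  0.29071243, -0.14072625]), [np.float64(0.18969435326541081), np.float64(0.18969435326541062)])
slide_box scene 0.35 [325.5 187.9  35.5  27.4] [341.5 200.8]
slide_box scene 0.31 [167.7 169.6 151.8 151.7] [243.3 243.4]
slide_box side 0.73 [302.  321.4  46.6  54.1] [323.3 347.2]
scene 0.5 [256.512  110.2848]
side 0.83 [325.4784 354.816 ]
slide_box (array([0.29759381, 0.36536677, 0.00433215]), [np.float64(0.0030646850717691255), np.float64(0.003064685071769153)])
```

View pics/c1.png

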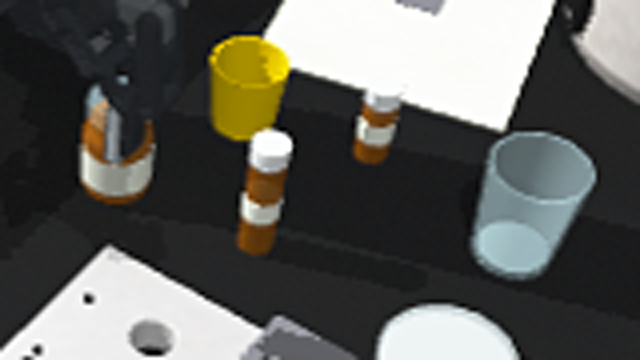

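View pics/c2.png

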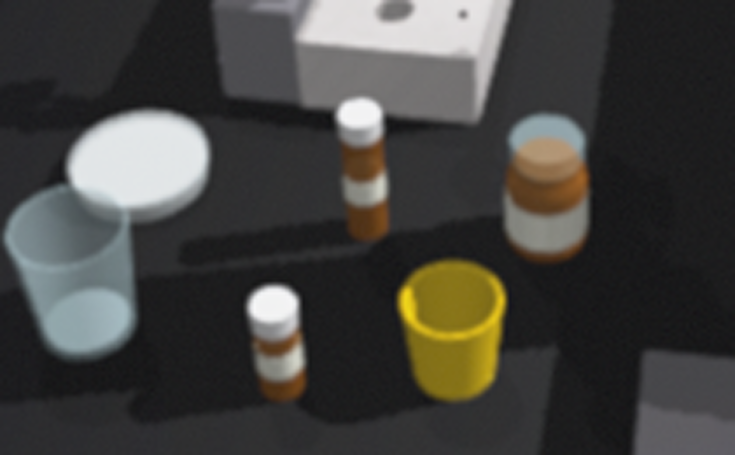

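```bash
python3 - <<'E'
from h import *
o=bot.get_obs()
def T(n,**k): p,e=tri([ray(c,v,o) for c,v in k.items()]); print(n,p.round(4),np.round(e,4))
T('short_mid',scene=(324.3,141),side=(199.3,318))
T('short_capctr',scene=(230+384/4,110+95/4),side=(120+273/3.5,220+302/3.5))
T('cup base',scene=(230+245/4,110+122/4),side=(120+454/3.5,220+378/3.5))
T('tall_captop',scene=(230+270/4,110+142/4),side=(120+358/3.5,220+112/3.5))
T('reag base',scene=(230+117/4,110+180/4),side=(120+547/3.5,220+240/3.5))
print(bot.get_obs()['clock'])
E
```

```text
short_mid [0.5633 0.3369 0.0329] [0.0014 0.0014]
short_capctr [0.564  0.3339 0.0641] [0.0015 0.0015]
cup base [ 0.4628  0.3162 -0.0049] [0.0018 0.0018]
tall_captop [0.5402 0.2029 0.1   ] [0.0003 0.0003]
reag base [ 0.4214  0.1972 -0.0012] [0.0014 0.0014]
2.75
```

```bash
python3 -m inch '[[0.06,0.012,0,0,0.3],[0.12,0.024,0,0,0.3],[0.18,0.036,0,0,0.3],[0.24,0.048,0,0,0.3],[0.30,0.06,0.01,0,0.3],[0.326,0.064,0.02,0,0.3],[0.326,0.064,0.03,0,0.3],[0.326,0.064,0.03,0,0.3]]'
python3 - <<'E'
from h import *
o,im=snap('wrist','w1.png')
for n in ['short_vial_mid','tall_vial_mid']:
  print(n,[(r['score'],np.array(r['point'])*[512,384]) for r in bot.spot_point('wrist',n)])
  print([(r['score'],np.array(r['extent'])*[512,384,512,384]) for r in bot.masks_of('wrist',n)[:2]])
for p in [(.564,.336,.07),(.564,.336,.035),(.5402,.2029,.1)]: print(proj('wrist',p,o))
E
```

```text
clock: 3.75
eef_pos: [0.5632, 0.3249, 0.1999]
tool_rot: [0.707, 0.707, -0.002, -0.0]
ft_force: [-0.3, -0.8, -0.0]
grip_width: 0.0597
short_vial_mid [(0.81, array([252.5184, 159.0144]))]
[(0.63, array([238.7968, 141.8112,  30.6176,  41.0112]))]
tall_vial_mid [(0.65, array([252.0064, 157.7088])), (0.6, array([236.288 , 265.3056]))]
[(0.7, array([219.904 , 238.5024,  27.6992,  71.3088]))]
[257.36125709 167.78854422]
[257.30187348 160.32099436]
[235.05248931 296.2929828 ]
```

View pics/w1.png

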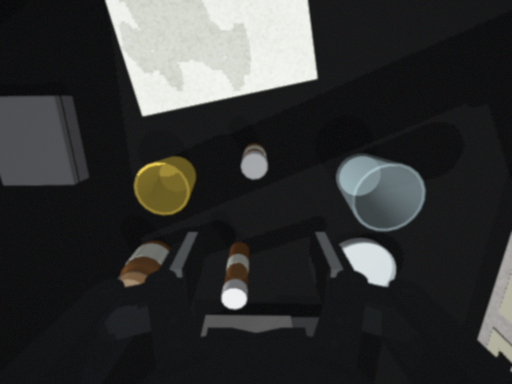

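Wrist view: the short vial's cap is at (254,166) and the tall vial's cap at (234,299). The cup, at (164,188), is clear of the fingers.

```bash
python3 - <<'E'
from h import *
o=bot.get_obs()
def T(n,**k): p,e=tri([ray(c,v,o) for c,v in k.items()]); print(n,p.round(4),np.round(e,4))
T('short_captop',scene=(230+385/4,110+88/4),side=(120+273/3.5,220+293/3.5),wrist=(254,165.5))
T('tall_captop',scene=(230+270/4,110+142/4),side=(120+358/3.5,220+112/3.5),wrist=(234,299))
def at(px,z):
  t,d=ray('wrist',px,o); return t+d*(z-t[2])/d[2]
print(at((254,165.5),.07),at((254,145.5),.0),at((234,299),.1),at((239,247),0))
print(o['eef_pos'],R.from_quat(o['tool_rot']).as_matrix().round(4))
E
```

```text
short_captop [0.5629 0.3359 0.0706] [0.0018 0.0028 0.0024]
tall_captop [0.5406 0.2014 0.1011] [0.0007 0.0018 0.0019]
[0.56237179 0.33817963 0.07      ] [0.5620162  0.34723851 0.        ] [0.54028405 0.19798623 0.1       ] [0.54006107 0.20340745 0.        ]
[0.56452373 0.32498506 0.20247139] [[ 1.6e-03  1.0e+00  1.4e-03]
 [ 1.0e+00 -1.6e-03  7.0e-04]
 [ 7.0e-04  1.4e-03 -1.0e+00]]
```

```bash
python3 -m inch '[[0.011,-0.002,0.03,0,0.3],[0.011,-0.002,0.07,0,0.3],[0.011,-0.002,0.11,0,0.3],[0.011,-0.002,0.14,0,0.3],[0.011,-0.002,0.16,0,0.3],[0.011,-0.002,0.165,0,0.3],[0.011,-0.002,0.165,0,0.3]]'
python3 - <<'E'
from h import *
o,im=snap('wrist','w2.png'); snap('side','s2.png')
a=cv2.imread('pics/s2.png')[200:384,90:330]; b=cv2.imread('pics/w2.png')[100:384,130:380]
cv2.imwrite('pics/c3.png',np.hstack([cv2.resize(a,(400,307)),cv2.resize(b,(270,307))]))
print(o['eef_pos'],o['ft_force'])
E
```

```text
clock: 4.88
eef_pos: [0.5625, 0.3368, 0.0371]
tool_rot: [0.707, 0.707, 0.0, 0.0]
ft_force: [0.1, -0.4, 1.4]
grip_width: 0.0597
[0.56249655 0.33684878 0.03706241] [ 0.1381763  -0.4199916   1.42521044]
```

View pics/c3.png

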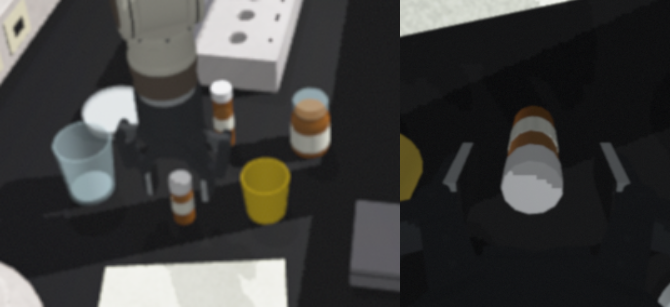

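The vial stands upright between the fingers, so I'll close.

```bash
python3 -m inch '[[0,0,0,0,0.5],[0,0,0,0,0.7],[0,0,0,0,1],[0,0,0,0,1],[0,0,0,0,1],[0,0,0,0,1]]'
python3 -m inch '[[0,0,-0.02,0,1],[0,0,-0.05,0,1],[0,0,-0.08,0,1],[0,0,-0.08,0,1]]'
python3 - <<'E'
from h import *
o,im=snap('wrist','w3.png'); snap('side','s3.png')
a=cv2.imread('pics/s3.png')[150:384,90:330]; b=cv2.imread('pics/w3.png')[100:384,130:380]
cv2.imwrite('pics/c4.png',np.hstack([cv2.resize(a,(400,390)),cv2.resize(b,(340,390))]))
print(o['eef_pos'],o['ft_force'],o['grip_width'])
E
```

```text
clock: 5.72
eef_pos: [0.5622, 0.3373, 0.0372]
tool_rot: [0.707, 0.707, 0.001, -0.0]
ft_force: [-2.2, -0.3, 4.7]
grip_width: 0.0251
clock: 6.22
eef_pos: [0.5639, 0.338, 0.1191]
tool_rot: [0.707, 0.707, 0.003, 0.001]
ft_force: [0.5, 0.5, -0.1]
grip_width: 0.0253
[0.56386643 0.33802742 0.11909309] [ 0.49016569  0.48300668 -0.08165579] 0.025344771319064378
```

View pics/c4.png

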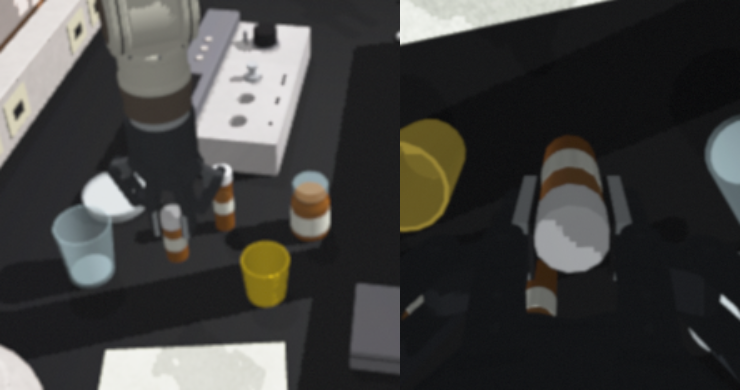

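Short vial is held upright, at (572,?) centred between the pads in the wrist crop. Next I'll pin down the shaker pose from the first pictures.

```bash
python3 - <<'E'
import cv2,numpy as np
w=cv2.imread('pics/wrist0.png')[85:345,235:365]
cv2.imwrite('pics/z1.png',cv2.resize(w,None,fx=2.3,fy=2.3,interpolation=2))
a=cv2.imread('pics/scene0.png')[165:275,190:290];b=cv2.imread('pics/side0.png')[150:250,180:280]
cv2.imwrite('pics/z2.png',np.hstack([cv2.resize(a[:100],None,fx=4,fy=4,interpolation=2),cv2.resize(b,None,fx=4,fy=4,interpolation=2)]))
cv2.imwrite('pics/z1b.png',cv2.resize(cv2.imread('pics/wrist0.png')[85:255,240:340],None,fx=3.5,fy=3.5,interpolation=0))
E
```

```text
(no output)
```

View pics/z1b.png

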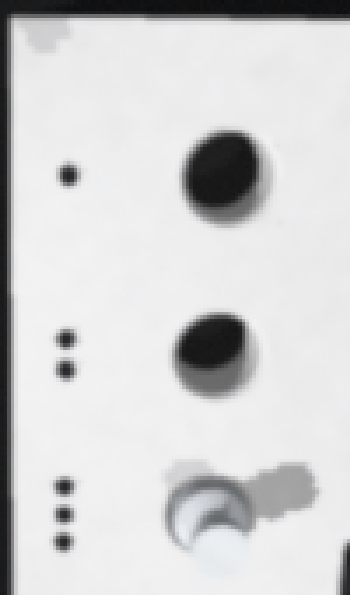

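View pics/z2.png

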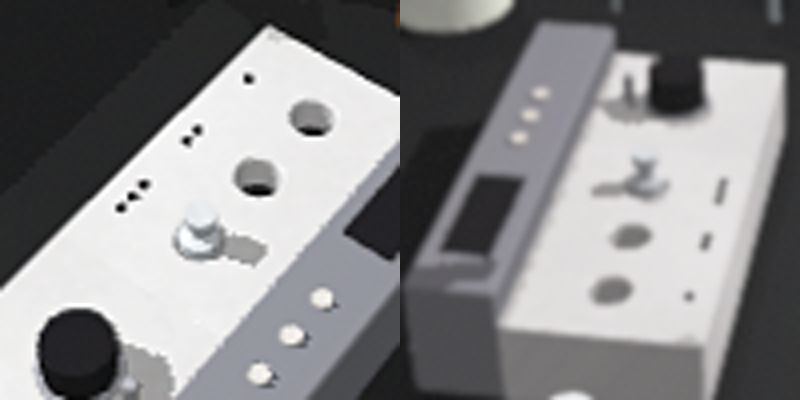

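```bash
cat > fit.py <<'E'
from h import *
from scipy.optimize import least_squares
o0={'eef_pos':np.array([0.4995,0,0.2306]),'tool_rot':np.array([.7071045,.7071086,-.0005876,-.0005854])}
L={'p1':(-20,125,60),'p2':(-20,65,60),'c':(-90,172,60),'c2':(-90,-170,60)}
obs=[('wrist','p1',(304.9,135.9)),('wrist','p2',(301.6,186.4)),('wrist','c',(242.9,89.3)),
('scene','p1',(268,194.5)),('scene','p2',(254.25,209.5)),('scene','c',(257.5,171.75)),
('side','p1',(233,222.75)),('side','p2',(237.75,209)),('side','c',(256.25,236.75)),('side','c2',(276,166))]
def W(q,l): 
    c,s=np.cos(q[2]),np.sin(q[2]); l=np.array(l)/1000; return np.array([q[0]+c*l[0]-s*l[1],q[1]+s*l[0]+c*l[1],l[2]])
def go(cams):
    O=[x for x in obs if x[0] in cams]
    f=lambda q:np.concatenate([proj(c,W(q,L[n]),o0)-np.array(v) for c,n,v in O])
    r=least_squares(f,[.575,-.086,0],x_scale=[.01,.01,.01]); print(cams,r.x.round(4),'p1',W(r.x,L['p1']).round(4),'p2',W(r.x,L['p2']).round(4),'key',W(r.x,(-20,-105,90)).round(4)); print(r.fun.reshape(-1,2).round(1).tolist())
    return r.x
if __name__=='__main__':
    for c in (['wrist'],['scene'],['side'],['wrist','scene','side']): go(c)
E
python3 fit.py
```

```text
['wrist'] [ 0.5713 -0.0868 -0.0231] p1 [0.5541 0.0386 0.06  ] p2 [ 0.5528 -0.0214  0.06  ] key [ 0.5488 -0.1913  0.09  ]
[[0.1, -0.4], [-0.4, -0.2], [0.3, 0.5]]
['scene'] [ 0.5739 -0.0862 -0.0297] p1 [0.5576 0.0394 0.06  ] p2 [ 0.5559 -0.0206  0.06  ] key [ 0.5508 -0.1905  0.09  ]
[[0.3, 0.2], [-0.1, -0.2], [-0.2, -0.1]]
['side'] [ 0.5714 -0.0831 -0.0077] p1 [0.5524 0.042  0.06  ] p2 [ 0.5519 -0.018   0.06  ] key [ 0.5506 -0.188   0.09  ]
[[-0.3, -0.2], [-0.2, 0.0], [0.4, -0.2], [0.1, 0.6]]
['wrist', 'scene', 'side'] [ 0.5722 -0.0862 -0.0177] p1 [0.5544 0.0391 0.06  ] p2 [ 0.5534 -0.0209  0.06  ] key [ 0.5503 -0.1909  0.09  ]
[[0.4, -0.9], [0.1, -0.6], [0.3, 0.4], [-0.8, -0.3], [-1.0, -0.6], [-1.5, -0.4], [-0.8, -1.0], [-0.5, -0.7], [-0.5, -0.8], [0.5, 0.2]]
```

```bash
python3 -m inch '[[0,0,-0.045,0,1],[-0.04,0,-0.065,0,1],[-0.10,-0.002,-0.065,0,1],[-0.16,-0.004,-0.065,0,1],[-0.22,-0.006,-0.065,0,1],[-0.28,-0.008,-0.065,0,1],[-0.33,-0.008,-0.055,0,1],[-0.36,-0.008,-0.044,0,1],[-0.367,-0.008,-0.044,0,1],[-0.367,-0.008,-0.044,0,1]]'
python3 - <<'E'
from h import *
o,im=snap('wrist','w5.png')
print(o['eef_pos'].round(4),o['tool_rot'].round(4),bot.get_obs()['eef_pos'],o['joint_vel'].round(3))
for p in [(.554,.039,.06),(.553,-.021,.06)]: print(proj('wrist',p,o))
cv2.imwrite('pics/w5z.png',cv2.resize(im[:,:,::-1][120:384,150:400],None,fx=2.2,fy=2.2,interpolation=2))
E
```

```text
clock: 7.58
eef_pos: [0.5535, -0.03, 0.1593]
tool_rot: [0.707, 0.707, -0.0, -0.001]
ft_force: [0.6, 0.4, -0.1]
grip_width: 0.0253
[ 0.5535 -0.03    0.1593] [ 7.073e-01  7.069e-01 -5.000e-04 -9.000e-04] [ 0.5538305  -0.02930103  0.15978195] [ 0.029 -0.011  0.013  0.001  0.003  0.003]
[257.03448036 110.39596519]
[255.98630654 178.41337494]
```

View pics/w5z.png

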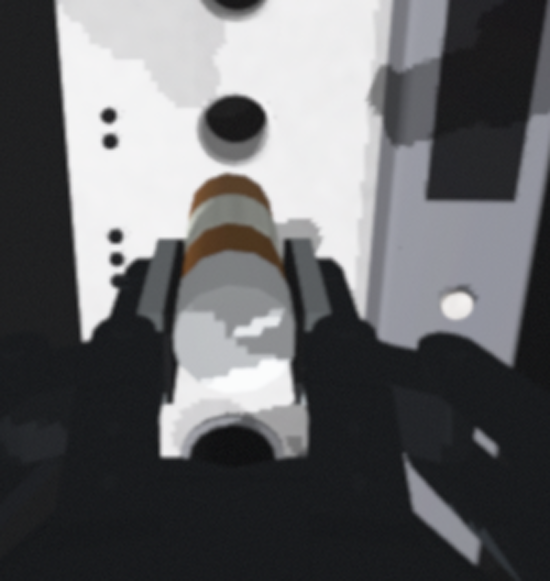

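```bash
python3 - <<'E'
from h import *
im=cv2.imread('pics/w5.png')
cv2.imwrite('pics/w5y.png',cv2.resize(im[60:220,190:340],None,fx=3.7,fy=3.7,interpolation=2))
E
```

```text
(no output)
```

View pics/w5y.png

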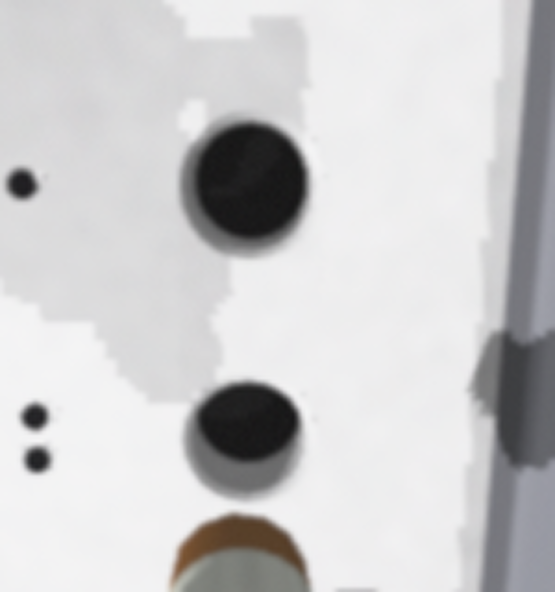

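```bash
python3 - <<'E'
from h import *
c=bot.calibration('wrist');K=c['intrinsics'];T=np.linalg.inv(c['tool_from_camera'])
def pj(p):
    q=K@(T[:3]@np.append(p,1)); return (q[:2]/q[2]).round(1)
for xo in (-.003,0,.003): print(xo,pj([xo+.013,0,.037]),pj([xo,0,-.033]),pj([xo-.0135,0,-.033]),pj([xo+.0135,0,-.033]),pj([xo,0,.037]))
im=cv2.imread('pics/w5.png'); cv2.imwrite('pics/w5x.png',cv2.resize(im[190:340,205:305],None,fx=4,fy=4,interpolation=2))
E
```

```text
-0.003 [256.4 201.6] [256.6 280. ] [256.6 303.4] [256.6 255.1] [256.4 218.6]
0 [256.4 197.6] [256.6 274.6] [256.6 298.4] [256.6 249.3] [256.4 214.8]
0.003 [256.4 193.5] [256.6 269.1] [256.6 293.2] [256.6 243.4] [256.4 210.9]
```

View pics/w5x.png

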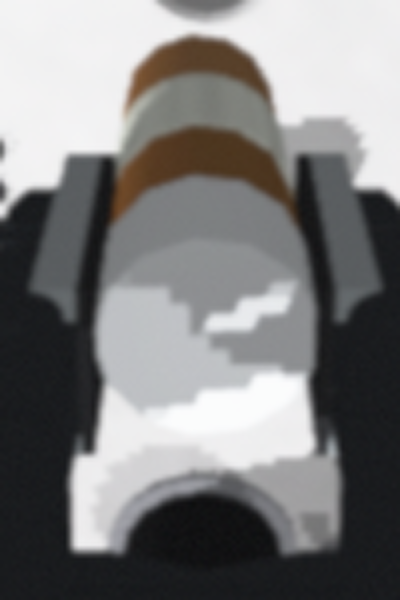

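```bash
python3 -m inch '[[0.035,0,0,0,1],[0.065,0,0.01,0,1],[0.07,0,0.035,0,1],[0.07,0,0.055,0,1],[0.07,0,0.059,0,1],[0.07,0,0.059,0,1]]'
python3 - <<'E'
from h import *
o,im=snap('scene','sc6.png');snap('side','sd6.png')
a=cv2.imread('pics/sc6.png')[130:240,210:320];b=cv2.imread('pics/sd6.png')[150:260,190:300]
cv2.imwrite('pics/z6.png',np.hstack([cv2.resize(a,None,fx=3.5,fy=3.5,interpolation=2),cv2.resize(b,None,fx=3.5,fy=3.5,interpolation=2)]))
print(o['eef_pos'],o['ft_force'],o['ft_torque'])
E
```

```text
clock: 8.38
eef_pos: [0.5542, 0.0409, 0.1016]
tool_rot: [0.707, 0.708, 0.0, 0.0]
ft_force: [0.1, -0.2, -0.2]
grip_width: 0.0253
[0.55416943 0.04086799 0.1016372 ] [ 0.10140108 -0.22781785 -0.1610363 ] [0.02672495 0.05980437 0.04729905]
```

View pics/z6.png

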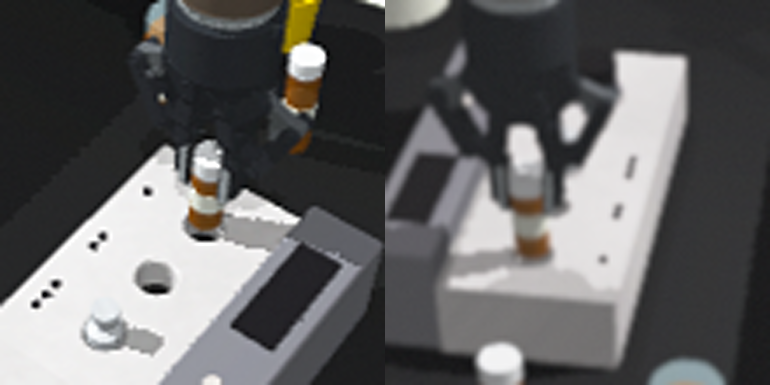

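In both views the vial's foot sits right over pocket 1. Lowering.

```bash
python3 -m inch '[[0,0,0.004,0,1],[0,0,0.008,0,1],[0,0,0.012,0,1],[0,0,0.012,0,1]]'
```

```text
clock: 8.98
eef_pos: [0.5542, 0.0396, 0.089]
tool_rot: [0.707, 0.707, -0.0, 0.0]
ft_force: [0.7, -1.3, -1.0]
grip_width: 0.0252
```

```bash
python3 -m inch '[[0,0,0.005,0,1],[0,0,0.010,0,1],[0,0,0.015,0,1],[0,0,0.017,0,1],[0,0,0.017,0,1]]'; python3 -m inch '[[0,0,0.002,0,1],[0,0,0.004,0,1],[0,0,0.004,0,1]]'
```

```text
clock: 9.6
eef_pos: [0.5542, 0.0399, 0.072]
tool_rot: [0.707, 0.707, 0.0, 0.0]
ft_force: [2.6, -2.0, -2.5]
grip_width: 0.0257
clock: 9.98
eef_pos: [0.5543, 0.0399, 0.0692]
tool_rot: [0.707, 0.707, 0.0, 0.0]
ft_force: [0.4, -1.3, 5.1]
grip_width: 0.0254
```

```bash
python3 -m inch '[[0,0,0.001,0,1],[0,0,0.0015,0,1],[0,0,0.0015,0,1]]'; python3 - <<'E'
from h import *
o,im=snap('scene','sc7.png');snap('side','sd7.png')
a=cv2.imread('pics/sc7.png')[130:240,210:320];b=cv2.imread('pics/sd7.png')[150:260,190:300]
cv2.imwrite('pics/z7.png',np.hstack([cv2.resize(a,None,fx=3.5,fy=3.5,interpolation=2),cv2.resize(b,None,fx=3.5,fy=3.5,interpolation=2)]))
print(o['eef_pos'],o['ft_force'],o['ft_torque'])
E
```

```text
clock: 10.35
eef_pos: [0.5543, 0.0399, 0.0691]
tool_rot: [0.707, 0.707, 0.001, 0.001]
ft_force: [-1.3, -2.4, 13.9]
grip_width: 0.0252
[0.5543405  0.03986771 0.06910934] [-1.31623286 -2.42948157 13.85831167] [-0.67252079  0.57487462 -0.02587615]
```

View pics/z7.png

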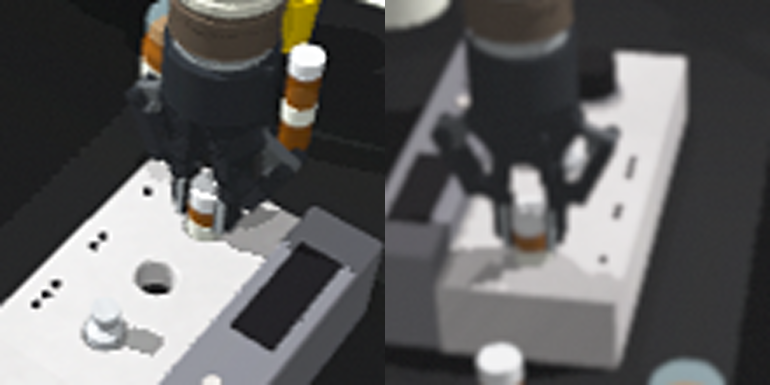

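The short vial is home: it stopped at TCP 0.069 against 14 N. Now I'll release it part-way and rise.

```bash
python3 -m inch '[[0,0,-0.0015,0,1],[0,0,-0.0015,0,0.65],[0,0,-0.0015,0,0.5],[0,0,-0.0015,0,0.45],[0,0,-0.0015,0,0.45]]'; python3 -m inch '[[0,0,-0.02,0,0.45],[0,0,-0.05,0,0.4],[0,0,-0.09,0,0.4],[0.04,0,-0.11,0,0.3],[0.09,-0.005,-0.125,0,0.3],[0.13,-0.01,-0.125,0,0.3],[0.13,-0.013,-0.125,0,0.3]]'
python3 - <<'E'
from h import *
o,im=snap('wrist','w8.png');snap('scene','sc8.png');snap('side','sd8.png')
a=cv2.imread('pics/sc8.png')[130:240,210:320];b=cv2.imread('pics/sd8.png')[150:260,190:300]
cv2.imwrite('pics/z8.png',np.hstack([cv2.resize(a,None,fx=3.5,fy=3.5,interpolation=2),cv2.resize(b,None,fx=3.5,fy=3.5,interpolation=2)]))
print(o['eef_pos'],o['ft_force'],o['ft_torque'],o['grip_width'],proj('wrist',(.5405,.2015,.1),o))
E
```

```text
clock: 11.08
eef_pos: [0.5537, 0.0402, 0.0679]
tool_rot: [0.707, 0.707, -0.0, -0.0]
ft_force: [-0.3, 0.3, -0.0]
grip_width: 0.0473
clock: 11.95
eef_pos: [0.5406, 0.1728, 0.1933]
tool_rot: [0.706, 0.709, 0.0, -0.0]
ft_force: [0.8, -0.6, 0.4]
grip_width: 0.0594
[0.5405781  0.17276225 0.19333099] [ 0.77890787 -0.55956317  0.42450394] [-0.04269449  0.043516    0.01580676] 0.05943356190571777 [256.35297837 158.5224794 ]
```

View pics/z8.png

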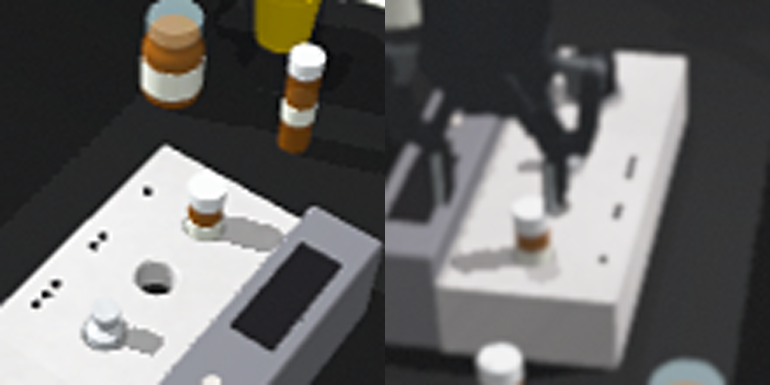

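View pics/w8.png

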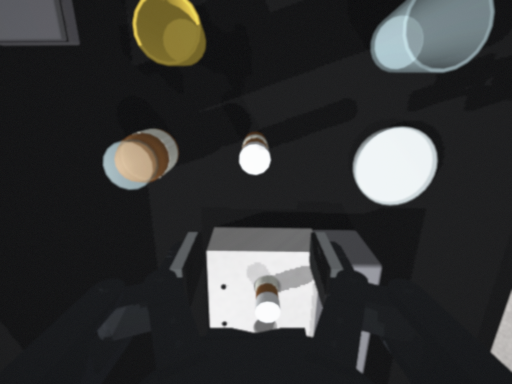

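The short vial stands seated and upright in pocket 1. The tall vial's cap is at (255,159) in the wrist view, so I'll go for it.

```bash
python3 -m inch '[[0.02,-0.001,0,0,0.3],[0.0315,-0.0015,0.03,0,0.3],[0.0315,-0.0015,0.07,0,0.3],[0.0315,-0.0015,0.105,0,0.3],[0.0315,-0.0015,0.125,0,0.3],[0.0315,-0.0015,0.127,0,0.3],[0.0315,-0.0015,0.127,0,0.3]]'
python3 - <<'E'
from h import *
o,im=snap('wrist','w9.png'); snap('side','s9.png')
a=cv2.imread('pics/s9.png')[150:350,130:330]; b=cv2.imread('pics/w9.png')[130:384,130:384]
cv2.imwrite('pics/c9.png',np.hstack([cv2.resize(a,(390,390)),cv2.resize(b,(390,390))]))
print(o['eef_pos'],o['ft_force'])
E
```

```text
clock: 12.98
eef_pos: [0.5401, 0.2017, 0.0669]
tool_rot: [0.707, 0.707, 0.0, 0.0]
ft_force: [0.2, 0.3, 0.4]
grip_width: 0.06
[0.54012527 0.20172099 0.06694142] [0.21369082 0.32319685 0.44164978]
```

View pics/c9.png

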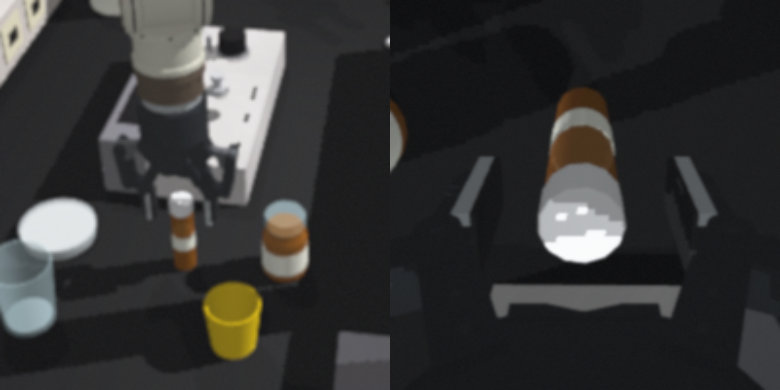

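```bash
python3 -m inch '[[0,0,0,0,0.5],[0,0,0,0,0.7],[0,0,0,0,1],[0,0,0,0,1],[0,0,0,0,1],[0,0,0,0,1]]'
python3 -m inch '[[0,0,-0.02,0,1],[0,0,-0.06,0,1],[0,0,-0.11,0,1],[-0.02,0.005,-0.15,0,1],[-0.08,0.01,-0.154,0,1],[-0.14,0.012,-0.154,0,1],[-0.20,0.013,-0.154,0,1],[-0.26,0.013,-0.154,0,1],[-0.28,0.013,-0.154,0,1],[-0.28,0.013,-0.154,0,1]]'
python3 -m inch '[[0,0,0.01,0,1],[0,0,0.02,0,1],[0,0,0.02,0,1]]'
python3 - <<'E'
from h import *
o,im=snap('wrist','w10.png');print(o['eef_pos'],bot.get_obs()['eef_pos'],o['ft_force'],o['joint_vel'].round(3),o['tool_rot'].round(4))
cv2.imwrite('pics/w10z.png',cv2.resize(im[:,:,::-1][130:330,160:360],None,fx=2.9,fy=2.9,interpolation=2))
for p in [(.5533,.0394,.06),(.5527,-.0214,.06)]: print(proj('wrist',p,o))
E
```

```text
clock: 13.82
eef_pos: [0.54, 0.2018, 0.0672]
tool_rot: [0.707, 0.707, 0.001, 0.0]
ft_force: [-0.3, -0.5, 5.8]
grip_width: 0.0253
clock: 15.08
eef_pos: [0.5522, -0.0795, 0.2198]
tool_rot: [0.708, 0.706, -0.0, -0.001]
ft_force: [1.0, -0.8, -1.1]
grip_width: 0.0256
clock: 15.45
eef_pos: [0.5516, -0.0771, 0.1987]
tool_rot: [0.706, 0.708, -0.001, -0.001]
ft_force: [-0.6, -0.5, 0.1]
grip_width: 0.0253
[ 0.55158278 -0.07706427  0.1986684 ] [ 0.55203043 -0.0773112   0.19941611] [-0.55084555 -0.53979568  0.06666084] [-0.007 -0.01   0.029  0.012 -0.001 -0.001] [ 0.7064  0.7078 -0.0009 -0.0013]
[258.78384578  55.60335485]
[257.9375414 122.5118686]
```

View pics/w10z.png

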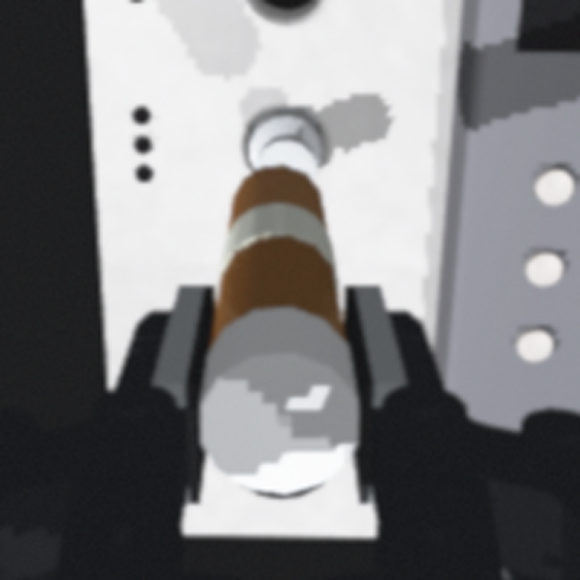

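View pics/w10.png

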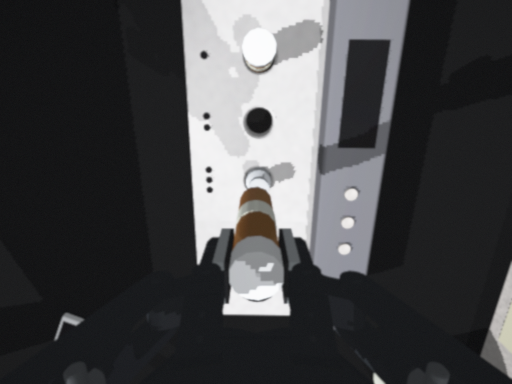

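```bash
python3 - <<'E'
from h import *
im=cv2.imread('pics/w10.png')
cv2.imwrite('pics/w10y.png',cv2.resize(im[90:150,215:305],None,fx=7,fy=7,interpolation=2))
# vial-edge zoom
cv2.imwrite('pics/w10x.png',cv2.resize(im[180:310,210:310],None,fx=4.5,fy=4.5,interpolation=2))
o={'eef_pos':np.array([.5525,-.0785,.2]),'tool_rot':np.array([.70711,.70711,0,0])}
for p in [(.5527,-.0214,.06)]: print(proj('wrist',p,o))
c=bot.calibration('wrist');K=c['intrinsics'];T=np.linalg.inv(c['tool_from_camera'])
def pj(p):
    q=K@(T[:3]@np.append(p,1)); return (q[:2]/q[2]).round(1)
for xo in (-.003,0,.003): print(xo,'bottom',pj([xo+.013,0,.067]),'cap',pj([xo-.0135,0,-.033]),pj([xo+.0135,0,-.033]))
E
```

```text
[256.45980001 120.85433394]
-0.003 bottom [256.4 188.3] cap [256.6 303.4] [256.6 255.1]
0 bottom [256.4 184.7] cap [256.6 298.4] [256.6 249.3]
0.003 bottom [256.4 181.1] cap [256.6 293.2] [256.6 243.4]
```

View pics/w10y.png

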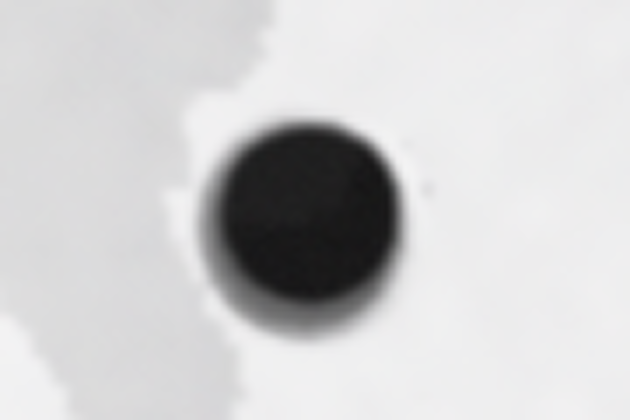

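View pics/w10x.png

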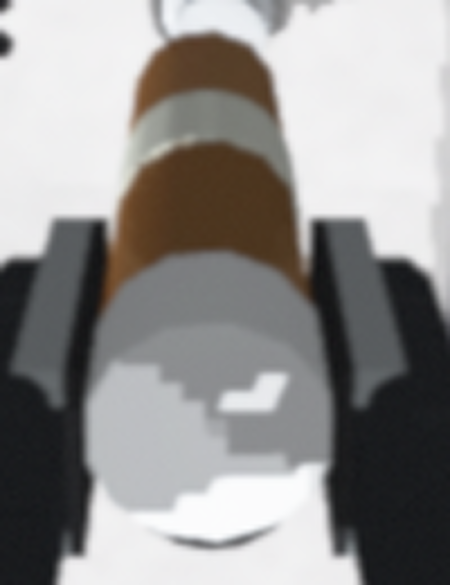

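Pocket 2 in the wrist view is at (258.1,122.6), which gives (0.553,-0.0215). The vial sits about 1.6 mm towards -y in the jaws, so the TCP target is (0.553,-0.020).

```bash
python3 -m inch '[[0.03,0,0,0,1],[0.0585,0.0005,0,0,1],[0.0585,0.0005,0.03,0,1],[0.0585,0.0005,0.055,0,1],[0.0585,0.0005,0.066,0,1],[0.0585,0.0005,0.068,0,1],[0.0585,0.0005,0.068,0,1]]'
python3 - <<'E'
from h import *
o,im=snap('scene','sc11.png');snap('side','sd11.png')
a=cv2.imread('pics/sc11.png')[150:260,190:300];b=cv2.imread('pics/sd11.png')[140:250,190:300]
cv2.imwrite('pics/z11.png',np.hstack([cv2.resize(a,None,fx=3.5,fy=3.5,interpolation=2),cv2.resize(b,None,fx=3.5,fy=3.5,interpolation=2)]))
print(o['eef_pos'],o['ft_force'],o['ft_torque'])
E
```

```text
clock: 16.38
eef_pos: [0.5537, -0.02, 0.1332]
tool_rot: [0.707, 0.707, 0.001, 0.001]
ft_force: [0.1, -0.1, 0.0]
grip_width: 0.0256
[ 0.55368071 -0.02003845  0.13320699] [ 0.14750606 -0.14709565  0.00054701] [ 0.03279255 -0.0415007  -0.00972648]
```

View pics/z11.png

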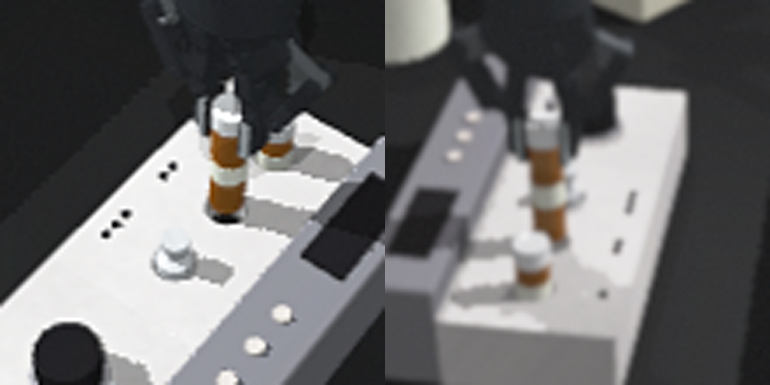

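The tall vial is over pocket 2, so I'll lower it.

```bash
python3 -m inch '[[0,0,0.004,0,1],[0,0,0.008,0,1],[0,0,0.012,0,1],[0,0,0.012,0,1]]'
```

```text
clock: 16.98
eef_pos: [0.5528, -0.0201, 0.1198]
tool_rot: [0.707, 0.707, -0.0, -0.0]
ft_force: [-0.8, -0.4, -0.2]
grip_width: 0.0255
```

```bash
python3 -m inch '[[0,0,0.005,0,1],[0,0,0.010,0,1],[0,0,0.015,0,1],[0,0,0.018,0,1],[0,0,0.018,0,1]]'; python3 -m inch '[[0,0,0.002,0,1],[0,0,0.004,0,1],[0,0,0.004,0,1]]'
```

```text
clock: 17.6
eef_pos: [0.5529, -0.02, 0.102]
tool_rot: [0.707, 0.707, -0.0, -0.0]
ft_force: [-0.7, 0.3, -0.9]
grip_width: 0.0258
clock: 17.98
eef_pos: [0.5533, -0.02, 0.0992]
tool_rot: [0.707, 0.707, 0.0, 0.0]
ft_force: [-1.5, 0.9, 4.4]
grip_width: 0.0253
```

```bash
python3 -m inch '[[0,0,0.001,0,1],[0,0,0.0015,0,1],[0,0,0.0015,0,1]]'; python3 -m inch '[[0,0,-0.0015,0,1],[0,0,-0.0015,0,0.65],[0,0,-0.0015,0,0.5],[0,0,-0.0015,0,0.45],[0,0,-0.0015,0,0.45]]'; python3 -m inch '[[0,0,-0.02,0,0.45],[0,0,-0.05,0,0.45],[0,0,-0.08,0,0.45],[0,0,-0.105,0,0.45],[-0.05,0,-0.105,0,0.6],[-0.09,0,-0.105,0,0.8],[-0.09,0,-0.105,0,1],[-0.09,0,-0.105,0,1]]'
python3 - <<'E'
from h import *
o,im=snap('wrist','w12.png');snap('scene','sc12.png');snap('side','sd12.png')
a=cv2.imread('pics/sc12.png')[150:290,180:320];b=cv2.imread('pics/sd12.png')[120:260,170:310]
cv2.imwrite('pics/z12.png',np.hstack([cv2.resize(a,None,fx=2.8,fy=2.8,interpolation=2),cv2.resize(b,None,fx=2.8,fy=2.8,interpolation=2)]))
print(o['eef_pos'],o['ft_force'],o['ft_torque'],o['grip_width'])
for c in ['wrist','scene','side']:
  print(c,[(r['score'],np.array(r['point'])*[512,384]) for r in bot.spot_point(c,'key_top')])
print(proj('wrist',(.5503,-.191,.09),o))
E
```

```text
clock: 18.35
eef_pos: [0.5534, -0.02, 0.0992]
tool_rot: [0.707, 0.707, 0.001, 0.001]
ft_force: [-3.6, 0.7, 13.1]
grip_width: 0.0253
clock: 18.98
eef_pos: [0.5529, -0.02, 0.098]
tool_rot: [0.707, 0.707, -0.0, -0.0]
ft_force: [0.0, -0.7, 0.4]
grip_width: 0.047
clock: 19.98
eef_pos: [0.5529, -0.1098, 0.2031]
tool_rot: [0.707, 0.707, 0.0, -0.0]
ft_force: [1.0, 0.1, 0.4]
grip_width: -0.0001
[ 0.55285233 -0.10983945  0.2030871 ] [1.04578219 0.08596305 0.41891204] [ 0.00225109 -0.06159303  0.0109055 ] -8.246258626827473e-05
wrist [(0.51, array([269.6192, 143.3856]))]
scene [(0.81, array([211.4048, 249.4848]))]
side [(0.71, array([248.7808, 168.8064]))]
[254.06427547 256.33831042]
```

View pics/z12.png

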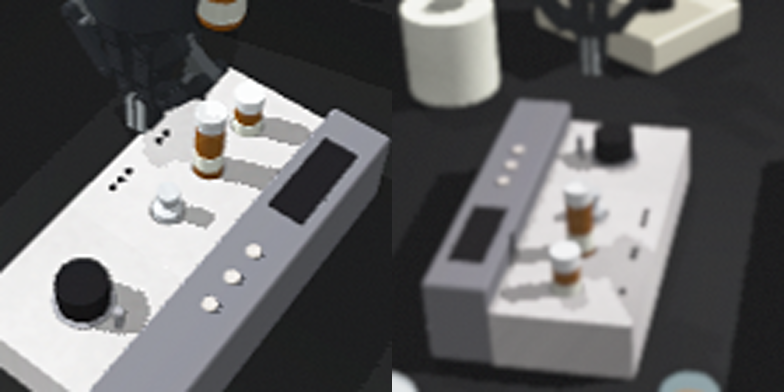

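View pics/w12.png

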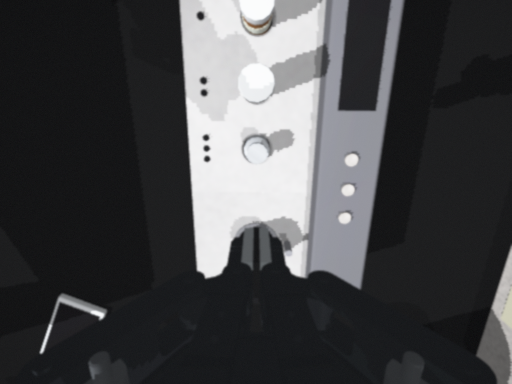

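Both vials stand upright and seated, and the fingers are shut. I'll check the key's centre.

```bash
python3 - <<'E'
from h import *
im=cv2.imread('pics/sc12.png')[235:280,185:235];b=cv2.imread('pics/sd12.png')[150:195,225:275]
cv2.imwrite('pics/z13.png',np.hstack([cv2.resize(im,None,fx=8,fy=8,interpolation=2),cv2.resize(b,None,fx=8,fy=8,interpolation=2)]))
for p in [(.551,-.191,.09),(.551,-.191,.06),(.5545,-.1945,.09)]: print((proj('scene',p)-[185,235])*8,(proj('side',p)-[225,150])*8+[400,0])
E
```

```text
[178.92904876 119.92622108] [593.76704459 132.52275971]
[185.83888    175.49743747] [596.1293508  202.94826332]
[180.50628386 135.69605314] [586.04604729 127.09998804]
```

View pics/z13.png

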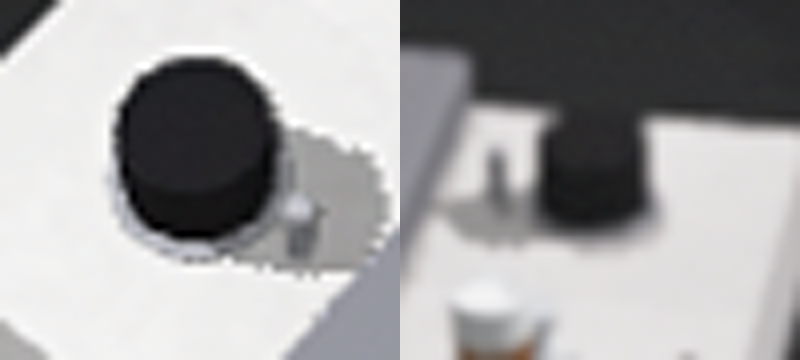

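```bash
python3 -m inch '[[-0.04,-0.002,0,0,1],[-0.081,-0.0035,0.02,0,1],[-0.081,-0.0035,0.06,0,1],[-0.081,-0.0035,0.09,0,1],[-0.081,-0.0035,0.105,0,1],[-0.081,-0.0035,0.106,0,1],[-0.081,-0.0035,0.106,0,1]]'
python3 - <<'E'
from h import *
o,im=snap('scene','sc14.png');snap('side','sd14.png')
a=cv2.imread('pics/sc14.png')[190:290,160:260];b=cv2.imread('pics/sd14.png')[100:200,200:300]
cv2.imwrite('pics/z14.png',np.hstack([cv2.resize(a,None,fx=3.9,fy=3.9,interpolation=2),cv2.resize(b,None,fx=3.9,fy=3.9,interpolation=2)]))
print(o['eef_pos'],o['ft_force'])
E
```

```text
clock: 21.15
eef_pos: [0.5505, -0.191, 0.0986]
tool_rot: [0.707, 0.707, 0.0, 0.001]
ft_force: [-0.1, 1.1, 0.0]
grip_width: -0.0
[ 0.55053322 -0.19102229  0.09858648] [-0.13527575  1.0530661   0.02474637]
```

View pics/z14.png

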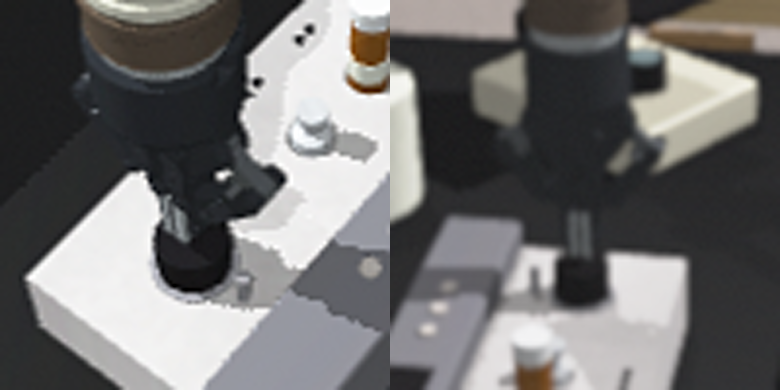

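The fingertips are centred just above the key. I'll go down in small steps and watch the force.

```bash
python3 -m inch '[[0,0,0.003,0,1],[0,0,0.005,0,1],[0,0,0.005,0,1],[0,0,0.005,0,1]]'; python3 -m inch '[[0,0,0.002,0,1],[0,0,0.002,0,1]]';python3 -m inch '[[0,0,0.002,0,1],[0,0,0.002,0,1],[0,0,0.002,0,1]]'
```

```text
clock: 21.75
eef_pos: [0.5495, -0.191, 0.0923]
tool_rot: [0.707, 0.707, -0.0, -0.0]
ft_force: [-0.9, 0.8, 0.5]
grip_width: -0.0003
clock: 22.0
eef_pos: [0.5495, -0.191, 0.0902]
tool_rot: [0.707, 0.707, 0.0, -0.0]
ft_force: [-0.0, -0.4, 0.2]
grip_width: -0.0003
clock: 22.38
eef_pos: [0.5496, -0.191, 0.0885]
tool_rot: [0.707, 0.707, 0.0, 0.0]
ft_force: [-0.4, -0.5, 2.3]
grip_width: 0.0002
```

```bash
python3 -m inch '[[0,0,0.002,0,1],[0,0,0.004,0,1],[0,0,0.006,0,1],[0,0,0.006,0,1],[0,0,0.006,0,1]]'; python3 - <<'E'
from h import *
F=[]
for i in range(6):
    snap('scene','sc15.png') if i%2 else snap('side','sd15.png'); o=bot.get_obs(); F.append([*o['ft_force'],o['eef_pos'][2]])
print(np.round(F,4))
E
```

```text
clock: 23.0
eef_pos: [0.5496, -0.1911, 0.0826]
tool_rot: [0.707, 0.707, 0.0, 0.0]
ft_force: [-2.3, 0.9, 5.7]
grip_width: 0.0001
[[-1.7955  0.351   4.2479  0.0826]
 [-1.063   0.2457  5.3962  0.0826]
 [-1.2435 -0.1022  5.7063  0.0826]
 [-1.2762 -0.848   5.0584  0.0826]
 [-1.2016  0.4951  5.1637  0.0826]
 [-1.2528  0.2537  5.3307  0.0826]]
```

Force averages 5.2 N and contact was near 0.089, so the key is about 6.5 mm down. It needs 1.5 mm more.

```bash
python3 -m inch '[[0,0,0.001,0,1],[0,0,0.0016,0,1],[0,0,0.0016,0,1],[0,0,0.0016,0,1]]'; python3 - <<'E'
from h import *
F=[]
for i in range(8):
    snap('scene','sc16.png') if i%2 else snap('side','sd16.png'); o=bot.get_obs(); F.append([*o['ft_force'],o['eef_pos'][2]])
print(np.round(F,4),np.mean(F,0))
a=cv2.imread('pics/sc16.png')[170:280,170:280];b=cv2.imread('pics/sd16.png')[140:250,190:300]
cv2.imwrite('pics/z16.png',np.hstack([cv2.resize(a,None,fx=3.6,fy=3.6,interpolation=2),cv2.resize(b,None,fx=3.6,fy=3.6,interpolation=2)]))
snap('wrist','w16.png')
E
```

```text
clock: 23.8
eef_pos: [0.5496, -0.191, 0.0811]
tool_rot: [0.707, 0.707, 0.0, 0.0]
ft_force: [-2.0, 0.5, 6.7]
grip_width: -0.0001
[[-1.3282  0.5416  6.6913  0.0811]
 [-2.3543  0.5304  5.1032  0.0811]
 [-2.4247  0.9463  6.131   0.0811]
 [-1.5012  0.4099  4.9856  0.0811]
 [-1.7593  0.2372  6.3642  0.0811]
 [-2.403  -0.6988  5.6314  0.0811]
 [-2.1978  0.4505  6.1849  0.0811]
 [-1.5314  1.0881  5.2695  0.0812]] [-1.93749186  0.43816069  5.79514991  0.08112994]
```

View pics/z16.png

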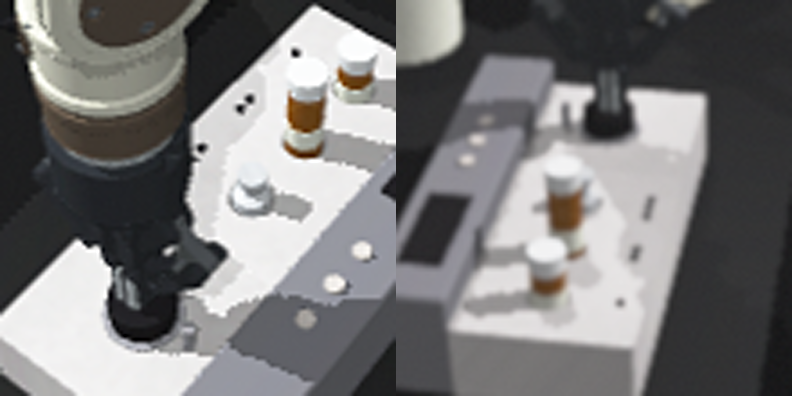

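View pics/w16.png

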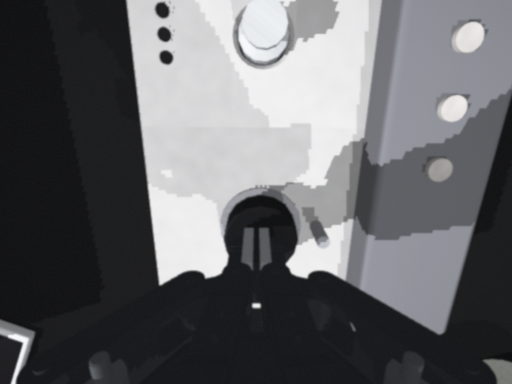

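The key is half-way down: 5.8 N, about 8 mm below contact, and level with the post in the side view. The vials are seated at (305,105) and (357,75) in the scene crop, and the dummy hasn't moved. Handing in.

```bash
python3 - <<'E'
from h import *
bot.job_done(); o=bot.get_obs(); print(o['clock'],o['eef_pos'],o['ft_force'])
E
```

```text
the job is handed in; nothing more can be done
the job is handed in; nothing more can be done
```

I seated the short vial in pocket 1 and released it, then did the same with the tall vial in pocket 2. After that I pressed the speed key about half-way with shut fingertips and handed the job in while still holding it, at about 24 s on the clock.

**Vials:** each one stopped at its expected seated height against 13–14 N. In the last scene and side pictures both stood upright, and the counterweight was still in pocket 3.

**Key:** the fingertips were at z = 0.0811, about 8 mm below first contact near 0.089. The mean force was 5.8 N (single readings 5.0–6.7 N) against 6 N expected half-way. The key never came near its stop.

**Checks that disagreed:**
- **Camera fits:** the single-camera fits of the shaker differed by up to about 5 mm, so I set the pocket positions from closer wrist pictures.
- **Network points:** several reports were wrong, such as the tall vial and cup points and the first key position. I overrode them from the pictures.
- **Bystanders:** I did not re-measure them at the end. I saw no contact with them in any picture.

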